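# Right the toppled medium bottle into its sprung rack place

## Task

The amber bottle has fallen over on the table. Stand it upright again in the empty middle place of the bottle rack, under the shelf board: it has to come in over the front lip, push the sprung keeper bar back, and end standing flat on the tray floor, held between the lip and the pressed-back keeper. Put it in gently, do not knock the rack hard, leave the neighbouring jars and the other things on the table as they are, and let go.

Things in the scene. Friction and masses are not known exactly. Their poses are not given: they have to be found in the camera images.
- bottle: amber bottle, black cap, 165 mm tall, 0.35 kg. Body of 8 flat sides, 58 mm across flats, 63 over corners, up to 115 mm from the base; shoulder cone to the neck (radius 12.5 at 133 mm), cap radius 14.5 (140 to 165 mm). Origin: centre of the base; z: axis, base to cap, level at the start, pointing away from the robot or left of that, one flat down. Centre of mass 60 mm from the base.
- rack: fixed bottle rack. Origin: at table height, below the axis of a bottle in the middle place with a flat against the front lip; x from lip to back, y left, z up. Tray floor 6 mm above the table. Wooden side cheeks at y = 190 to 204 mm either side, 300 mm high at x -33 to 47 mm, 60 mm high behind. Rear rail 60 mm high, x 130 to 142 mm. Jars stand in the side places at about y = +118 and -118 mm.
- lip (a point): middle of the top inner edge of the rack's front lip, 20 mm above the table, at rack x = -29 mm, y = 0. The lip is 4 mm thick and runs the rack's full width; axes as the rack's.
- board_edge (a point): middle of the lower front edge of the shelf board over the rack, 280 mm above the table, at rack x = -45 mm. The board is 80 mm deep (towards rack +x), 16 mm thick, with small stock on it up to 370 mm. It bars a vertical tool from the place; one tilted 30 to 50 degrees, pointing down and to rack +x, fits below. Axes as the rack's.
- keeper (a joint): aluminium keeper bar at the back of the middle place, 80 mm wide, 26 to 51 mm above the table; slides along rack +x on a spring. Value in m: 0 at rest (front face at rack x = +15 mm), grows as it is pushed back, stop at 0.035; 0.014 when a bottle stands against the lip. Spring about 1.4 N at 0, 3.1 N at 0.014, 5.6 N at the stop.
- jar_left: lidded glass jar with a steel lid, radius 31 mm, 90 mm tall, standing loose in the rack's left (+y) place. Origin: centre of its underside, z up.
- jar_right: lidded white ceramic jar with a steel lid, radius 31 mm, 90 mm tall, standing loose in the rack's right (-y) place. Origin: centre of its underside, z up.
- tape: tape measure, grey, loose, 65 by 42 mm and 60 mm high. Origin: centre of its underside, long side along x.
- brush: flat brush, loose, 200 mm long, under 25 mm high, lying on the table in front of the rack. It lies along its x.
- knife: palette knife with wooden handle, loose, 200 mm long, under 25 mm high, lying on the table. It lies along its x.
- pot: small lidded white pot, loose, radius 20 mm, 45 mm tall. Origin: centre of its underside.
- cup: steel cup with brushes standing in it, loose, radius 36 mm, 205 mm tall with the brushes. Origin: centre of its underside.
Mind the look-alikes: they are no part of the job. Leave any purple or turquoise look-alike of the bottle alone.

How it is judged:
By the outcome, as a careful person would: the job done as asked, in the order asked, and still so for the second after the job is handed in, with the robot touching nothing.
It also fails if it takes over 45 s, if anything falls off the work surface, if the arm or the gripper's body presses on something with over 40 N, if the wrist force passes 120 N, or if a joint passes its speed limit or range.

## Robot

A 7-joint arm with a two-finger parallel gripper is mounted at the origin on the work surface. World frame = base frame: x ahead of the robot, y to its left, z up, the work surface at z = 0. Lengths are in m, angles in rad, forces in N, time in s.
With the tool pointing down it reaches from about 0.4 to 0.875 m from the base axis. Payload 19.3 kg.
Tool frame: the origin (TCP) lies on the centre line of the jaws, within the pads' length; the fingertips stand 14 mm ahead of it and the grasp point (between the pads) lies 5 mm behind it; z points along the fingers, y is the line along which they close (so a half turn about z gives the same grasp; the last joint's range is limited). The gripper opens to 85 mm and grips with 20 to 120 N. Pads are 22 mm wide; open, the fingers measure 114 mm over their backs; the gripper's body (76 mm by 85 mm) begins 54 mm behind the grasp point. The pads swing forward as they close: fully open they stand 13 mm farther back than shut.
Start: joints at [1.11, 0.521, -0.036, 1.599, 0.021, 1.021, -0.113], TCP at [0.238, -0.578, 0.245] pointing down, gripper open.
Joint ranges: [-2.91, 2.91], [-0.3, 2.13], [-1.5, 1.42], [0.17, 2.43], [-1.26, 4.41], [0.16, 1.93], [-2.52, 2.52]. Speed limits (rad/s): [1.89, 1.89, 2.39, 2.39, 3.01, 3.01, 3.01].

## Interface

Orientations are given as [roll, pitch, yaw] about the fixed x, y, z axes, in that order (R = Rz(yaw) Ry(pitch) Rx(roll)).
In Python, from workcell import bot, grab_frame, regions_of gives the robot as it stands. The module is installed in compiled form; this text tells all that it offers.
- The arm moves only by the tool play_rows, never from a script. Its argument "plan" is a list of rows, each a list of 3 entries, a list of its own where there are three numbers: the shift along the tool's x, y, z in units of 2.5 cm (1.0 is 2.5 cm), then the turn, a rotation vector about the tool's x, y, z in units of 0.15 rad (1.0 is 0.15 rad), then the closure, from -1 (fully open) to 1 (shut). In form: [[[tx, ty, tz], [rx, ry, rz], jaw], ...]. A call has 1 to 20 rows; each row shifts and turns the commanded pose from where the row before left it, along the tool's axes as they then stand; what a row does not reach is not made up. A row lasts 1/8 s, in which the tool goes at most 62.5 mm and 10.7 degrees, less where a joint would pass 70% of its speed; a pose out of reach is approached as far as the arm can. A call with a number of a shift or a turn outside -1 to 1 is refused whole. A call with a gripper value outside its range is refused whole. The fingers move at their own pace and stop on an object; "newtons" is the grip in N (left out, the last holds). Time passes only in rows, so rows that do not move let the fingers close. It gives the time, the measured TCP pose, the force, the opening and the grip force at its end, in the units of the state.
- bot.observe(): the state, without advancing time (a new reading comes with each control period).
- grab_frame(name): name is "side" or "top" or "wrist"; returns a dict with "pixels" (384x512x3 uint8, red, green, blue), "depth" (384x512 float32, m along the optical axis (not along the pixel's ray), 0 where there is no reading), "camera_matrix" (3x3 intrinsics, pixels), "R" (3x3) and "t" (3): a world point X has camera coordinates R X + t. Camera axes: x right, y down, z forward; pixel columns grow to the right and rows downward; lengths in m; the calibration is good to about 2 mm. A picture is of the moment at which its call begins.
- bot.job_done(): hands the job in; it is judged then, once.
Trained networks look in the newest picture that a camera, given by its name, has taken for a name from the list of things; names that differ only in an ending like _2 or _b are one class to them, and where a whole thing is asked for, a point or a joint stands for the part that bears it (a point fixed in the world has none). Each returns a list of dicts, best first, with "p" (0 to 1); they miss things now and then, are a little off and sometimes report something else, mostly with a low value. They report only what shows in the picture. A call takes as long as a camera call. They do not tell look-alikes from the thing itself.
- regions_of(thing, camera): "mask" (384x512 bool, what is visible of it) and "box" ([left, top, right, bottom] in pixels, round what is visible of it).
The state is a dict: "clock": time; "qpos": joint angles; "qd": joint speeds; "joint_efforts": joint torques, N m; "position": TCP position; "tool_rot": TCP orientation; "force": force on the tool from outside, world axes, zero at the start; "moment": the same for the moment, N m; "grip_width": finger opening in m; "finger_force": force on a finger pad.
Only numpy, scipy, OpenCV 4.12 (cv2) and the standard library are available. Lean on these libraries where they do the work, as an engineer would, in place of code of your own. Each camera call takes 0.05 s, during which the arm holds its last target. There are 200 camera calls.

## Working session

There is one attempt and no reset: what is moved stays moved. The work goes in short steps, Python scripts to look and compute and a tool call to move; the robot and the scene stay as the last step left them, time stands still between calls to the robot, and variables do not carry over. Pictures are saved under pics/ and viewed, at most 10 in all, crops included, and the job is handed in when it is done.

Besides the shell and the picture viewer there is one more tool, called after "Call:" as a command line: name --argument value ..., lists and objects as JSON in quotes. play_rows: Moves the arm, as the interface text tells. Its arguments: {"type":"object","properties":{"plan":{"type":"array"},"newtons":{"type":"number"}},"required":["plan"]}

```bash
mkdir -p pics; cat > h.py <<'E'
import numpy as np, cv2
from workcell import bot, grab_frame, regions_of
from scipy.spatial.transform import Rotation as Ro
def pts(f,mask=None):
    d=f["depth"]; m=(d>0) if mask is None else (mask&(d>0))
    v,u=np.nonzero(m); z=d[v,u]; K=f["camera_matrix"]
    c=np.stack([(u-K[0,2])/K[0,0]*z,(v-K[1,2])/K[1,1]*z,z],1)
    return (c-f["t"])@np.asarray(f["R"]),u,v
def proj(f,X):
    c=np.atleast_2d(X)@np.asarray(f["R"]).T+f["t"]; p=c@np.asarray(f["camera_matrix"]).T
    return p[:,:2]/p[:,2:]
E
python3 - <<'E'
from h import *
s=bot.observe(); print({k:np.round(v,3) for k,v in s.items()})
fs={}
for n in("side","top"):
    f=grab_frame(n); fs[n]=f
    print(n,np.round(f["camera_matrix"],1).tolist(),np.round(-np.asarray(f["R"]).T@f["t"],3))
    for th in("bottle","rack","jar_left","jar_right","tape","brush","knife","pot","cup","keeper"):
        for r in regions_of(th,n)[:3]:
            if r["p"]<.2: continue
            P,_,_=pts(f,r["mask"])
            if len(P): print(th,round(r["p"],2),np.round(r["box"]).tolist(),"med",np.round(np.median(P,0),3),"lo",np.round(np.percentile(P,3,0),3),"hi",np.round(np.percentile(P,97,0),3))
im=np.vstack([fs["side"]["pixels"],fs["top"]["pixels"]])
im=cv2.resize(im,(400*2,1200)) if 0 else im
for n in fs: cv2.imwrite(f"pics/{n}0.png",cv2.resize(fs[n]["pixels"][:,:,::-1],(800,600)))
E
```

```text
{'clock': np.float64(0.0), 'qpos': array([ 1.11 ,  0.522, -0.036,  1.6  ,  0.021,  1.021, -0.113]), 'qd': array([ 0.   ,  0.001, -0.001, -0.001, -0.   ,  0.   , -0.001]), 'joint_efforts': array([ 2.0000e-03, -9.2711e+01,  1.9810e+00, -3.6992e+01,  1.8000e-02,
        8.0000e-03,  0.0000e+00]), 'position': array([ 0.238, -0.578,  0.245]), 'tool_rot': array([-3.14 ,  0.   ,  0.391]), 'force': array([-0.254, -0.28 , -0.255]), 'moment': array([0.029, 0.007, 0.031]), 'finger_force': np.float64(0.0), 'grip_width': np.float64(0.085)}
side [[498.4, 0.0, 259.5], [0.0, 498.4, 199.1], [0.0, 0.0, 1.0]] [-0.241  0.699  0.951]
bottle 0.88 [220.0, 320.0, 270.0, 384.0] med [0.222 0.255 0.05 ] lo [0.168 0.215 0.019] hi [0.315 0.287 0.06 ]
bottle 0.69 [142.0, 272.0, 214.0, 304.0] med [0.473 0.218 0.046] lo [0.42  0.167 0.017] hi [0.552 0.262 0.06 ]
bottle 0.68 [275.0, 221.0, 304.0, 253.0] med [ 0.402 -0.11   0.046] lo [ 0.379 -0.139  0.007] hi [ 0.441 -0.102  0.061]
rack 0.73 [275.0, 198.0, 331.0, 227.0] med [ 0.469 -0.235  0.016] lo [ 0.452 -0.346  0.   ] hi [ 0.502 -0.166  0.022]
rack 0.64 [165.0, 8
[... 2147 characters left out ...]
 -0.224  0.062]
rack 0.94 [230.0, 75.0, 405.0, 143.0] med [ 0.623 -0.18   0.295] lo [ 0.587 -0.367  0.003] hi [0.766 0.018 0.363]
brush 0.64 [307.0, 167.0, 372.0, 187.0] med [ 0.472 -0.247  0.018] lo [ 0.454 -0.354  0.   ] hi [ 0.5   -0.175  0.023]
knife 0.67 [134.0, 90.0, 203.0, 112.0] med [0.719 0.29  0.004] lo [ 0.695  0.163 -0.002] hi [0.755 0.347 0.021]
pot 0.7 [219.0, 201.0, 233.0, 214.0] med [0.382 0.07  0.045] lo [0.364 0.055 0.014] hi [0.397 0.088 0.049]
cup 0.96 [371.0, 208.0, 411.0, 236.0] med [ 0.345 -0.395  0.076] lo [ 0.312 -0.429  0.002] hi [ 0.378 -0.36   0.202]
keeper 0.43 [232.0, 75.0, 405.0, 142.0] med [ 0.623 -0.178  0.295] lo [ 0.587 -0.368  0.003] hi [0.767 0.019 0.363]
```

View pics/side0.png

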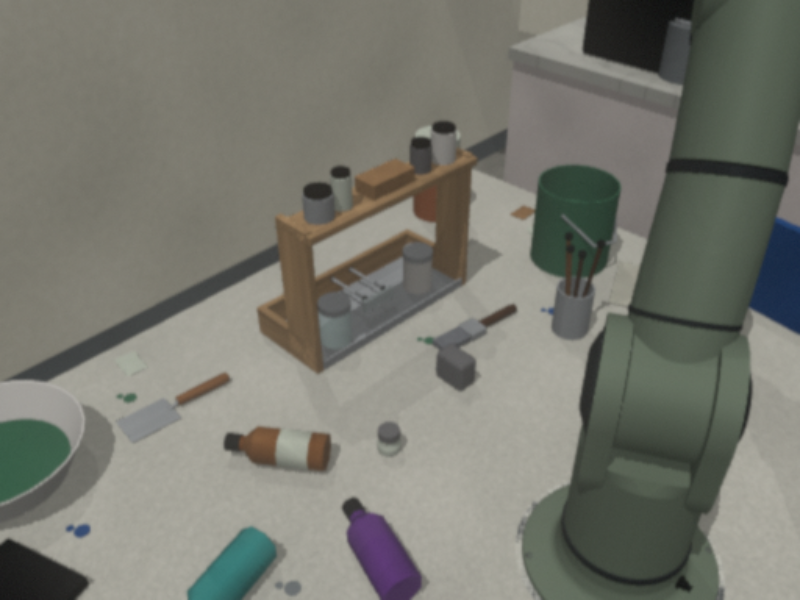

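View pics/top0.png

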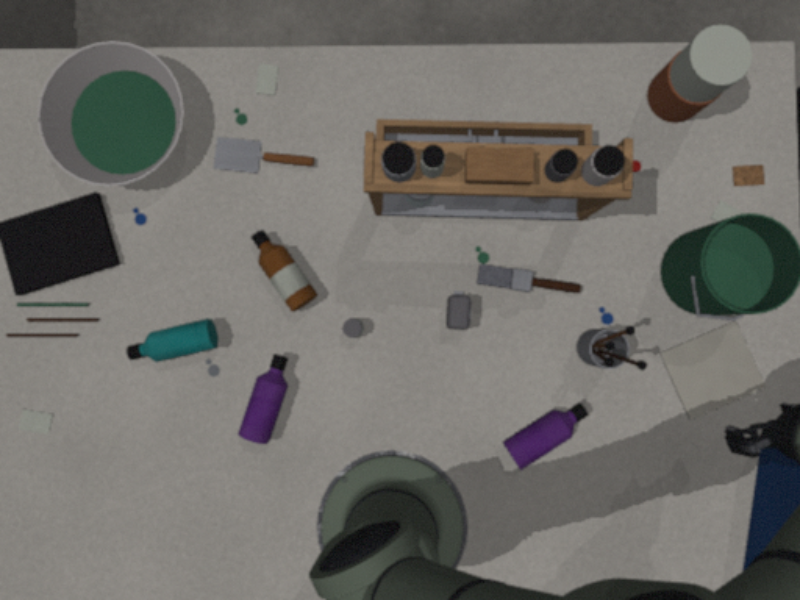

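The amber bottle is at about (277,448) in the side view and (285,270) in the top view. The purple ones (382,555 side; 263,405 and 545,435 top) and the turquoise one (232,570 side; 175,340 top) are look-alikes. The brown standing thing at top right is much bigger and upright. Only the first fits: it is amber with a black cap, lying down and pointing away to the left. Next I confirm it in a crop and measure.

```bash
python3 - <<'E'
from h import *
fs={n:grab_frame(n) for n in("side","top")}
np.save("fs.npy",fs,allow_pickle=True)
a=fs["side"]["pixels"][255:320,130:230];b=fs["top"]["pixels"][135:210,150:215]
cv2.imwrite("pics/crop.png",np.hstack([cv2.resize(x[:,:,::-1],(400,400),interpolation=cv2.INTER_CUBIC) for x in(a,b)]))
allp=[]
for n in fs:
    P,u,v=pts(fs[n]); k=(P[:,0]>.38)&(P[:,0]<.62)&(P[:,1]>.13)&(P[:,1]<.32)&(P[:,2]>.012)&(P[:,2]<.075)
    Q=P[k]; print(n,len(Q),Q.max(0),Q.min(0)); allp.append(Q)
    b=Q[(Q[:,2]>.045)]
    c=b[:,:2].mean(0); w,V=np.linalg.eigh(np.cov((b[:,:2]-c).T)); print("yaw top band",np.degrees(np.arctan2(*V[::-1,1])))
Q=np.vstack(allp)
# fit axis: cylinder r~29.5 body, height ~.029 ; body+cap profile fit
from scipy.optimize import least_squares
def prof(s): return np.interp(s,[0,.115,.133,.14,.1401,.165],[.0302,.0302,.0125,.0125,.0145,.0145])
def res(p,Q):
    d=np.array([np.cos(p[2]),np.sin(p[2])]);r=Q[:,:2]-p[:2];s=r@d;t=r@[-d[1],d[0]]
    z=Q[:,2]-p[3]; rr=np.hypot(t,z); rad=rr-prof(np.clip(s,0,.165)); out=np.maximum(0,np.maximum(-s,s-.165))
    inside=(s<.004)&(rad<-.003)  # base face
    return np.where(inside,s,np.hypot(np.abs(rad),out))*np.sign(rad)
for Q_ in (allp[0],allp[1],Q):
    o=least_squares(res,[.42,.18,.6,.029],args=(Q_,),loss="soft_l1",f_scale=.003)
    print("base",o.x[:2],"yaw",np.degrees(o.x[2])%360,"z",o.x[3],"rms",np.sqrt(np.median(o.fun**2)))
# rack
for n in fs:
    P,u,v=pts(fs[n])
    R=(P[:,0]>.5)&(P[:,0]<.85)&(P[:,1]>-.42)&(P[:,1]<.1)
    for nm,zl,zh in(("lip",.014,.024),("board top",.29,.3),("60mm",.055,.064)):
        k=R&(P[:,2]>zl)&(P[:,2]<zh);q=P[k]
        if len(q): print(n,nm,len(q),np.round(np.percentile(q,[1,50,99],axis=0),3).tolist())
E
```

```text
side 1418 [0.56852921 0.27494812 0.06220311] [0.41313197 0.1439181  0.01245015]
yaw top band -144.73101979699726
top 973 [0.56901979 0.26575836 0.06428864] [0.41482651 0.14151116 0.01677283]
yaw top band -144.82540080655383
base [0.430548   0.16811977] yaw 34.995281432927115 z 0.0283645947660886 rms 0.0011464109063803452
base [0.42873724 0.16448231] yaw 34.6951276494178 z 0.028836746742645008 rms 0.001255128095543713
base [0.43004783 0.16680504] yaw 35.023807079412244 z 0.028705108786413545 rms 0.001392333075981373
side lip 631 [[0.503, -0.366, 0.014], [0.626, -0.167, 0.018], [0.771, 0.035, 0.024]]
side board top 1218 [[0.581, -0.37, 0.29], [0.601, -0.109, 0.295], [0.676, 0.035, 0.3]]
side 60mm 645 [[0.595, -0.375, 0.055], [0.744, -0.164, 0.059], [0.778, 0.035, 0.064]]
top lip 353 [[0.503, -0.368, 0.014], [0.603, -0.179, 0.019], [0.766, 0.017, 0.024]]
top board top 3008 [[0.582, -0.375, 0.291], [0.609, -0.16, 0.296], [0.669, 0.028, 0.3]]
top 60mm 701 [[0.609, -0.38, 0.055], [0.764, -0.179, 0.06], [0.777, 0.026, 0.064]]
```

View pics/crop.png

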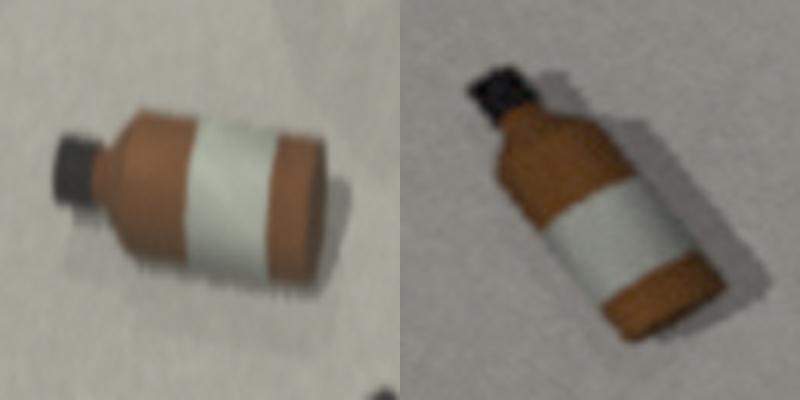

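The crop shows the amber bottle with a pale label and black cap (cap up-left in both views), lying flat, which matches. Next I fit the rack and plan the motion.

```bash
python3 - <<'E'
from h import *
fs=np.load("fs.npy",allow_pickle=True).item()
from scipy.optimize import least_squares
for n in fs:
    P,u,v=pts(fs[n])
    R=(P[:,0]>.5)&(P[:,0]<.85)&(P[:,1]>-.40)&(P[:,1]<.07)
    q=P[R&(P[:,2]>.287)&(P[:,2]<.301)]
    rect=cv2.minAreaRect(q[:,:2].astype(np.float32)); print(n,"board rect",rect)
    def edge(q,lab,side,ya,yb):
        E=[]
        for y in np.arange(ya,yb,.008):
            b=q[(abs(q[:,1]-y)<.004)]
            if len(b)>2: E.append([y,np.percentile(b[:,0],5 if side<0 else 95)])
        if len(E)<5: print(n,lab,"few"); return
        E=np.array(E)
        o=least_squares(lambda p:p[0]+p[1]*(E[:,0]+.17)-E[:,1],[.6,0],loss="soft_l1",f_scale=.002).x
        print(n,lab,"x at y=-.17:",o[0].round(4),"yaw deg",np.degrees(np.arctan(-o[1])).round(2),len(E))
    edge(q,"board front",-1,-.36,.02); edge(q,"board back",1,-.36,.02)
    l=P[R&(P[:,2]>.012)&(P[:,2]<.023)&(P[:,0]<.625)&(P[:,0]>.575)]
    edge(l,"lip front",-1,-.35,.0); 
    r=P[R&(P[:,2]>.053)&(P[:,2]<.064)&(P[:,0]>.70)]
    edge(r,"rail front",-1,-.35,.0);edge(r,"rail back",1,-.35,.0)
    k=P[R&(P[:,2]>.03)&(P[:,2]<.054)&(P[:,0]<.70)&(P[:,1]>-.23)&(P[:,1]<-.11)&(P[:,0]>.63)]
    if len(k): print(n,"keeper",np.percentile(k,[2,50,98],axis=0).round(4).tolist())
    for nm in("board",):
        print("ends y", np.percentile(q[:,1],[.3,99.7]))
    for thing in ("jar_left","jar_right"):
        pass
    # outer faces of cheeks at z 0.1-0.27
    c=P[R&(P[:,2]>.1)&(P[:,2]<.27)]; print("cheeks",np.percentile(c[:,1],[1,99]).round(3), np.percentile(c[:,0],[1,99]).round(3))
    j=P[R&(P[:,2]>.092)&(P[:,2]<.1)&(P[:,0]>.6)]
    for s in(1,-1):
        b=j[(j[:,1]+.17)*s>0]
        if len(b)>5: print("lid",s,cv2.minEnclosingCircle(b[:,:2].astype(np.float32)))
E
```

```text
side board rect ((0.6247046589851379, -0.16902831196784973), (0.41215312480926514, 0.09523308277130127), 86.14315032958984)
side board front x at y=-.17: 0.5848 yaw deg -1.82 48
side board back x at y=-.17: 0.6145 yaw deg -4.13 48
side lip front x at y=-.17: 0.5965 yaw deg -1.79 44
side rail front x at y=-.17: 0.7594 yaw deg -1.69 35
side rail back x at y=-.17: 0.7716 yaw deg -2.01 35
side keeper [[0.6429, -0.2091, 0.0307], [0.6484, -0.1685, 0.0452], [0.6952, -0.1304, 0.0521]]
ends y [-0.37257375  0.03627749]
cheeks [-0.371  0.037] [0.591 0.681]
lid 1 ((0.6423801183700562, -0.018496382981538773), 0.0650492012500763)
lid -1 ((0.6350858807563782, -0.31177008152008057), 0.06175295636057854)
top board rect ((0.6302176117897034, -0.17349889874458313), (0.4079087972640991, 0.09136346727609634), 88.27410888671875)
top board front x at y=-.17: 0.5864 yaw deg -1.87 48
top board back x at y=-.17: 0.6624 yaw deg -1.88 48
top lip front x at y=-.17: 0.5977 yaw deg -1.78 41
top rail front x at y=-.17: 0.7603 yaw deg -1.73 44
top rail back x at y=-.17: 0.7713 yaw deg -1.89 44
ends y [-0.37731654  0.03028535]
cheeks [-0.375  0.03 ] [0.591 0.641]
lid 1 ((0.6249409317970276, -0.05691839009523392), 0.02013319730758667)
```

Call:
play_rows --plan '[[[0, 0, -1], [0, 0, -0.49], -1], [[0, 0, -1], [0, 0, -0.49], -1], [[0, 0, -1], [0, 0, -0.49], -1], [[0.95, -0.56, -0.05], [0, 0, 0], -1], [[0.95, -0.56, -0.05], [0, 0, 0], -1], [[0.95, -0.56, 0], [0, 0, 0], -1], [[0.95, -0.56, 0], [0, 0, 0], -1], [[0.95, -0.56, 0], [0, 0, 0], -1], [[0.95, -0.56, 0], [0, 0, 0], -1], [[0.95, -0.56, 0], [0, 0, 0], -1], [[0.95, -0.56, 0], [0, 0, 0], -1], [[0.95, -0.56, 0], [0, 0, 0], -1], [[0.95, -0.56, 0], [0, 0, 0], -1], [[0.95, -0.56, 0], [0, 0, 0], -1], [[0.95, -0.56, 0], [0, 0, 0], -1], [[0.95, -0.56, 0], [0, 0, 0], -1], [[0.95, -0.56, 0], [0, 0, 0], -1], [[0.95, -0.56, 0], [0, 0, 0], -1], [[0.95, -0.56, 0], [0, 0, 0], -1], [[0.95, -0.56, 0], [0, 0, 0], -1]]' --newtons 60

```text
clock: 3.7
position: [0.4324, -0.1505, 0.323]
tool_rot: [3.141, -0.0, 0.611]
force: [-0.1, -0.0, -1.0]
grip_width: 0.0855
finger_force: 0.0
```

Call:
play_rows --plan '[[[0.97, -0.8, 0], [0, 0, 0], -1], [[0.97, -0.8, 0], [0, 0, 0], -1], [[0.97, -0.8, 0], [0, 0, 0], -1], [[0.97, -0.8, 0], [0, 0, 0], -1], [[0.97, -0.8, 0], [0, 0, 0], -1], [[0.97, -0.8, 0], [0, 0, 0], -1], [[0.97, -0.8, 0.5], [0, 0, 0], -1], [[0.97, -0.8, 1], [0, 0, 0], -1], [[0.97, -0.8, 1], [0, 0, 0], -1], [[0.97, -0.8, 1], [0, 0, 0], -1], [[0.97, -0.8, 1], [0, 0, 0], -1], [[0.97, -0.8, 1], [0, 0, 0], -1], [[0.97, -0.8, 1], [0, 0, 0], -1], [[0, 0, 1], [0, -0.93, 0], -1], [[0, 0, 0], [0, -0.93, 0], -1], [[0, 0, 0], [0, -0.93, 0], -1], [[0, 0, 0], [0, -0.93, 0], -1], [[0, 0, 0], [0, -0.93, 0], -1], [[0, 0, 0], [0, 0, 0], -1]]'

```text
clock: 6.08
position: [0.5406, 0.2431, 0.1328]
tool_rot: [-3.141, 0.701, 0.613]
force: [-0.3, 0.1, -0.7]
grip_width: 0.0853
finger_force: 0.0
```

```bash
cat >> h.py <<'E'
def rel(target,s=None):
    s=s or bot.observe(); R=Ro.from_euler("xyz",s["tool_rot"]).as_matrix()
    return (R.T@(np.array(target)-s["position"])/.025).round(2),R
E
python3 - <<'E'
from h import *
s=bot.observe(); print({k:np.round(s[k],3).tolist() for k in("qpos","position","tool_rot","force")})
h=np.array([np.cos(.611),np.sin(.611),0]); zt=-h*np.sin(.698)-np.array([0,0,np.cos(.698)])
d,R=rel([.489,.208,.03]); print("units to grasp",d,"tool z",R[:,2].round(3),"want",zt.round(3))
f=grab_frame("wrist"); cv2.imwrite("pics/w1.png",f["pixels"][:,:,::-1])
P,u,v=pts(f); k=(P[:,2]>.012)&(P[:,2]<.075)&(np.hypot(P[:,0]-.5,P[:,1]-.215)<.13)
print(k.sum()); np.save("wp.npy",P[k])
E
```

```text
{'qpos': [-0.366, 1.011, -0.369, 1.166, 0.266, 1.722, -1.701], 'position': [0.541, 0.243, 0.133], 'tool_rot': [-3.141, 0.701, 0.613], 'force': [-0.348, 0.091, -0.664]}
units to grasp [ 0.75 -0.03  4.75] tool z [-0.528 -0.37  -0.764] want [-0.526 -0.369 -0.766]
13539
```

View pics/w1.png

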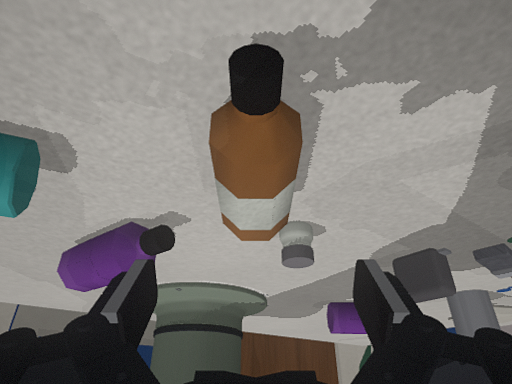

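The bottle lies straight ahead in the wrist view (cap 256,75; base 256,235), centred between the jaws (155 and 357). I go in and grip.

Call:
play_rows --plan '[[[0.75, 0, 0.5], [0, 0, 0], -1], [[0, 0, 0.85], [0, 0, 0], -1], [[0, 0, 0.85], [0, 0, 0], -1], [[0, 0, 0.85], [0, 0, 0], -1], [[0, 0, 0.85], [0, 0, 0], -1], [[0, 0, 0.85], [0, 0, 0], -1], [[0, 0, 0], [0, 0, 0], -1], [[0, 0, 0], [0, 0, 0], -1]]'

```text
clock: 7.12
position: [0.4911, 0.2074, 0.0329]
tool_rot: [3.141, 0.695, 0.611]
force: [0.1, 0.8, 0.4]
grip_width: 0.0852
finger_force: 0.0
```

Call:
play_rows --plan '[[[0, 0, 0], [0, 0, 0], 1], [[0, 0, 0], [0, 0, 0], 1], [[0, 0, 0], [0, 0, 0], 1], [[0, 0, 0], [0, 0, 0], 1], [[0, 0, 0], [0, 0, 0], 1], [[0, 0, 0], [0, 0, 0], 1], [[0, 0, 0], [0, 0, 0], 1], [[0, 0, 0], [0, 0, 0], 1]]' --newtons 60

```text
clock: 8.12
position: [0.4909, 0.2075, 0.0328]
tool_rot: [3.141, 0.696, 0.611]
force: [1.9, 1.5, 7.0]
grip_width: 0.0567
finger_force: 64.9
```

Call:
play_rows --plan '[[[-0.42, 0, -0.5], [0, 0, 0], 1], [[-0.84, 0, -1], [0, 0, 0], 1], [[-0.84, 0, -1], [0, 0, 0], 1], [[-0.84, 0, -1], [0, 0, 0], 1], [[-0.84, 0, -1], [0, 0, 0], 1], [[-0.84, 0, -1], [0, 0, 0], 1], [[-0.84, 0, -1], [0, 0, 0], 1], [[-0.42, 0, -0.5], [0, 0, 0], 1], [[0, 0, 0], [0, 0.93, 0], 1], [[0, 0, 0], [0, 0.93, 0], 1], [[0, 0, 0], [0, 0.93, 0], 1], [[0, 0, 0], [0, 0.93, 0], 1], [[0, 0, 0], [0, 0.93, 0], 1], [[0, 0, 0], [0, 0, 0.86], 1], [[0, 0, 0], [0, 0, 0.86], 1], [[0, 0, 0], [0, 0, 0.86], 1], [[0, 0, 0], [0, 0, 0.86], 1], [[0, 0, 0], [0, 0, 0.84], 1], [[0, 0, 0], [0, 0, 0], 1]]'

```text
clock: 10.5
position: [0.4898, 0.2068, 0.2607]
tool_rot: [3.141, 0.0, -0.03]
force: [-0.3, 0.1, -2.0]
grip_width: 0.0572
finger_force: 64.5
```

Call:
play_rows --plan '[[[0, 0, 0], [0, 0.97, 0], 1], [[0, 0, 0], [0, 0.97, 0], 1], [[0, 0, 0], [0, 0.97, 0], 1], [[0, 0, 0], [0, 0.97, 0], 1], [[0, 0, 0], [0, 0.97, 0], 1], [[0, 0, 0], [0, 0.97, 0], 1], [[0, 0, 0], [0, 0, 0], 1]]'

```text
clock: 11.38
position: [0.4879, 0.2072, 0.2348]
tool_rot: [3.111, -0.411, -0.013]
force: [-0.1, 1.0, -2.3]
grip_width: 0.0568
finger_force: 64.8
```

```bash
python3 - <<'E'
from h import *
s=bot.observe(); print({k:np.round(s[k],3).tolist() for k in("qpos","position","tool_rot","force","finger_force","grip_width")})
d,R=rel([.506,-.166,.16]); print(d, R[:,0].round(3),R[:,1].round(3),R[:,2].round(3))
f=grab_frame("side"); cv2.imwrite("pics/s1.png",cv2.resize(f["pixels"][:,:,::-1],(800,600)))
E
```

```text
{'qpos': [-1.101, 0.287, 0.509, 2.162, 0.313, 0.431, -2.487], 'position': [0.488, 0.207, 0.235], 'tool_rot': [3.111, -0.411, -0.013], 'force': [-0.06, 1.036, -2.255], 'finger_force': 64.788, 'grip_width': 0.057}
[-0.36 14.82  3.56] [ 0.917 -0.012  0.4  ] [-0.025 -0.999  0.028] [ 0.399 -0.035 -0.916]
```

View pics/s1.png

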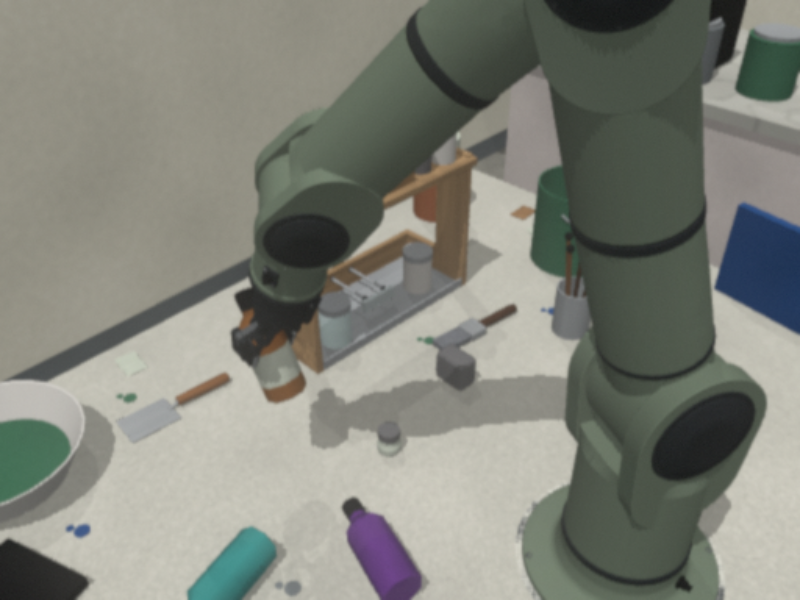

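j7 is near its limit here because the base bearing is unfavourable. I translate to the rack side first, then finish tilting there.

Call:
play_rows --plan '[[[0, 0.5, 0], [0, 0, 0], 1], [[0, 1, 0], [0, 0, 0], 1], [[0, 1, 0], [0, 0, 0], 1], [[0, 1, 0], [0, 0, 0], 1], [[0, 1, 0], [0, 0, 0], 1], [[0, 1, 0], [0, 0, 0], 1], [[0, 1, 0], [0, 0, 0], 1], [[0, 1, 0], [0, 0, 0], 1], [[0, 1, 0], [0, 0, 0], 1], [[0, 1, 0], [0, 0, 0], 1], [[0, 1, 0], [0, 0, 0], 1], [[0, 1, 0], [0, 0, 0], 1], [[0, 1, 0], [0, 0, 0], 1], [[0, 1, 0], [0, 0, 0], 1], [[0, 1, 0], [0, 0, 0], 1], [[0, 0.4, 0], [0, 0, 0], 1], [[0, 0, 0], [0, 0, 0], 1]]'

```text
clock: 13.55
position: [0.4769, -0.1685, 0.2451]
tool_rot: [3.115, -0.413, -0.023]
force: [0.5, 0.6, -2.4]
grip_width: 0.0567
finger_force: 64.8
```

```bash
cat >> h.py <<'E'
def turn(t=.873,yaw=-.0314,roll=0):
    s=bot.observe(); R=Ro.from_euler("xyz",s["tool_rot"])
    T=Ro.from_euler("z",yaw)*Ro.from_euler("x",np.pi)*Ro.from_euler("y",t)
    return ((R.inv()*T).as_rotvec()/.15).round(2)
E
python3 - <<'E'
from h import *
s=bot.observe(); print({k:np.round(s[k],3).tolist() for k in("qpos","position","tool_rot","force","finger_force","grip_width")})
print(rel([.506,-.166,.16])[0],turn())
E
```

```text
{'qpos': [0.088, 0.181, 0.203, 2.224, -0.332, 0.35, -1.03], 'position': [0.477, -0.168, 0.245], 'tool_rot': [3.115, -0.413, -0.023], 'force': [0.516, 0.552, -2.355], 'finger_force': 64.802, 'grip_width': 0.057}
[-0.3  -0.22  3.58] [0.14 3.07 0.08]
```

```bash
cat > fk.py <<'E'
import numpy as np, itertools
from scipy.spatial.transform import Rotation as Ro
from scipy.optimize import least_squares
D=[([1.11,.522,-.036,1.6,.021,1.021,-.113],[.238,-.578,.245],[-3.14,0,.391]),
([-.366,1.011,-.369,1.166,.266,1.722,-1.701],[.5406,.2431,.1328],[-3.141,.701,.613]),
([-1.101,.287,.509,2.162,.313,.431,-2.487],[.4879,.2072,.2348],[3.111,-.411,-.013]),
([.088,.181,.203,2.224,-.332,.35,-1.03],[.4769,-.1685,.2451],[3.115,-.413,-.023])]
def fk(q,p,s,full=False):
    d,L1,L2,Lt,o1,o7,e1,e2,e3=p; a=np.asarray(q)*s; a=a+np.array([o1,0,0,0,0,0,o7])
    Z=lambda x:Ro.from_euler("z",x); Y=lambda x:Ro.from_euler("y",x)
    R=Z(a[0])*Y(a[1]); x=np.array([0,0,d])+Z(a[0]).apply([e1,0,0])+R.apply([0,0,L1]); R=R*Z(a[2]); x=x+R.apply([e2,0,0]); E=x
    R=R*Y(a[3])*Z(a[4]); x=x+(R).apply([0,0,L2]); W=x
    R=R*Y(a[5]);x=x+R.apply([e3,0,0]); R=R*Z(a[6]); x=x+R.apply([0,0,Lt])
    return (x,R,E,W) if full else (x,R)
def res(p,s):
    r=[]
    for q,x,o in D:
        X,R=fk(q,p,s); r+=list((X-x)*5)+list((R.inv()*Ro.from_euler("xyz",o)).as_rotvec())
    return np.array(r)
if __name__=="__main__":
    out=[]
    for sg in itertools.product([1,-1],repeat=4):
        s=np.array([sg[0],1,sg[1],1,sg[2],1,sg[3]])
        for o1 in (0,):
          for o7 in(0,1.57,3.14,-1.57):
            o=least_squares(res,[.37,.45,.47,.27,o1,o7,0,0,0],args=(s,)); out.append((o.cost,s.tolist(),o.x.round(4).tolist()))
    out.sort(key=lambda t:t[0])
    for t in out[:4]: print(t)
    np.save("fkp.npy",np.array([out[0][2],out[0][1]+[0,0]]))
E
python3 fk.py
```

```text
(np.float64(0.005599407566849437), [-1, 1, -1, 1, -1, 1, -1], [0.3243, 0.5558, 0.432, 0.3446, -0.0935, 1.4864, -0.0203, -0.0192, -0.0243])
(np.float64(0.005599407566853312), [-1, 1, -1, 1, -1, 1, -1], [0.3243, 0.5558, 0.432, 0.3446, -0.0935, 1.4864, -0.0203, -0.0192, -0.0243])
(np.float64(0.005599407566857727), [-1, 1, -1, 1, -1, 1, -1], [0.3243, 0.5558, 0.432, 0.3446, -0.0935, 1.4864, -0.0203, -0.0192, -0.0243])
(np.float64(0.0055994075668589025), [-1, 1, -1, 1, -1, 1, -1], [0.3243, 0.5558, 0.432, 0.3446, -0.0935, 1.4864, -0.0203, -0.0192, -0.0243])
```

```bash
cat > fk2.py <<'E'
from fk import *
S=np.array([-1,1,-1,1,-1,1,-1.])
def fk(q,p,full=False):
    d,L1,L2,Lt=p[:4]; of=np.array([0,p[4],p[5],p[6],p[7],p[8],np.pi/2]); e=p[9:15]
    a=np.asarray(q)*S+of
    Z=lambda x:Ro.from_euler("z",x); Y=lambda x:Ro.from_euler("y",x)
    R=Z(a[0]); x=np.array([0,0,d])+R.apply([e[0],e[1],0]); R=R*Y(a[1]); x=x+R.apply([0,0,L1]); R=R*Z(a[2]); x=x+R.apply([e[2],e[3],0]);E=x
    R=R*Y(a[3])*Z(a[4]); x=x+R.apply([0,0,L2]); W=x
    R=R*Y(a[5]);x=x+R.apply([e[4],e[5],0]); R=R*Z(a[6]); x=x+R.apply([0,0,Lt])
    return (x,R,E,W) if full else (x,R)
w=np.array([.0]*4+[.02]*5+[.05]*6)
def res(p):
    r=[]
    for q,x,o in D:
        X,R=fk(q,p); r+=list((X-x)*5)+list((R.inv()*Ro.from_euler("xyz",o)).as_rotvec())
    return np.r_[r,w*p]
P=least_squares(res,[.37,.45,.47,.27]+[0]*11).x
LO=np.array([-2.91,-.3,-1.5,.17,-1.26,.16,-2.52]);HI=np.array([2.91,2.13,1.42,2.43,4.41,1.93,2.52])
def ik(x,R,q0,prior=.01):
    def f(q):
        X,Q=fk(q,P); return np.r_[(X-x)*5,(Q.inv()*R).as_rotvec(),prior*(np.asarray(q)-q0)*.1]
    o=least_squares(f,np.clip(q0,LO+.01,HI-.01),bounds=(LO,HI)); return o.x,np.abs(f(o.x)[:6]).max()
def toolR(t,yaw=-.0314): return Ro.from_euler("z",yaw)*Ro.from_euler("x",np.pi)*Ro.from_euler("y",t)
if __name__=="__main__":
    print(P.round(3),np.abs(res(P)[:24]).reshape(4,6).round(4).max(1))
    rng=np.random.default_rng(0)
    for x in([.506,-.166,.14],[.626,-.17,.085]):
      for t in(.52,.7,.873):
       for flip in(0,1):
        R=toolR(t)*Ro.from_euler("z",np.pi*flip); sols=[]
        for i in range(25):
            q,e=ik(np.array(x),R,rng.uniform(LO,HI))
            if e<.01: sols.append(q)
        sols=np.array(sols)
        if len(sols):
            k=np.argsort(abs(sols[:,2]))[:3]
            print(x,t,flip,len(sols),sols[k].round(2).tolist())
        else: print(x,t,flip,"none")
E
python3 fk2.py
```

```text
[ 0.32   0.531  0.421  0.315 -0.001  0.     0.    -0.     0.001 -0.
 -0.021 -0.001 -0.037 -0.001 -0.   ] [0.0007 0.0005 0.0005 0.0003]
[0.506, -0.166, 0.14] 0.52 0 5 [[0.29, 0.43, -0.01, 2.32, 3.95, 0.16, 0.99], [0.29, 0.43, -0.01, 2.32, 3.95, 0.16, 0.99], [-0.3, 0.58, 0.76, 2.35, 4.36, 0.54, 0.51]]
[0.506, -0.166, 0.14] 0.52 1 16 [[0.29, 0.43, -0.01, 2.32, 3.95, 0.16, -2.15], [0.29, 0.43, -0.01, 2.32, 3.95, 0.16, -2.15], [-0.08, 0.48, 0.45, 2.34, 4.27, 0.36, -2.52]]
[0.506, -0.166, 0.14] 0.7 0 12 [[0.39, 0.48, -0.1, 2.43, 3.46, 0.46, 1.52], [0.39, 0.48, -0.1, 2.43, 3.46, 0.46, 1.52], [0.39, 0.48, -0.1, 2.43, 3.46, 0.46, 1.52]]
[0.506, -0.166, 0.14] 0.7 1 15 [[0.39, 0.48, -0.1, 2.43, 3.46, 0.46, -1.62], [0.39, 0.48, -0.1, 2.43, 3.46, 0.46, -1.62], [0.39, 0.48, -0.1, 2.43, 3.46, 0.46, -1.62]]
[0.506, -0.166, 0.14] 0.873 0 none
[0.506, -0.166, 0.14] 0.873 1 none
[0.626, -0.17, 0.085] 0.52 0 6 [[0.17, 0.66, 0.07, 2.07, 4.1, 0.16, 0.77], [0.17, 0.66, 0.07, 2.07, 4.1, 0.16, 0.77], [-0.33, 0.85, 0.79, 2.09, 4.36, 0.63, 0.31]]
[0.626, -0.17, 0.085] 0.52 1 11 [[0.17, 0.66, 0.07, 2.07, 4.1, 0.16, -2.38], [0.17, 0.66, 0.07, 2.07, 4.1, 0.16, -2.38], [0.17, 0.66, 0.07, 2.07, 4.1, 0.16, -2.38]]
[0.626, -0.17, 0.085] 0.7 0 14 [[0.24, 0.69, -0.0, 2.18, 3.46, 0.43, 1.44], [0.26, 0.69, -0.03, 2.18, 3.44, 0.42, 1.47], [0.27, 0.69, -0.04, 2.18, 3.42, 0.42, 1.49]]
[0.626, -0.17, 0.085] 0.7 1 16 [[0.28, 0.68, -0.05, 2.18, 3.41, 0.42, -1.64], [0.39, 0.69, -0.2, 2.17, 3.23, 0.39, -1.41], [0.06, 0.71, 0.24, 2.19, 3.67, 0.51, -1.99]]
[0.626, -0.17, 0.085] 0.873 0 10 [[0.29, 0.76, -0.04, 2.26, 3.38, 0.75, 1.56], [0.3, 0.76, -0.06, 2.26, 3.36, 0.74, 1.58], [0.11, 0.78, 0.19, 2.27, 3.49, 0.81, 1.36]]
[0.626, -0.17, 0.085] 0.873 1 18 [[0.17, 0.77, 0.12, 2.27, 3.45, 0.79, -1.72], [0.06, 0.79, 0.26, 2.27, 3.52, 0.84, -1.84], [0.56, 0.78, -0.39, 2.25, 3.16, 0.68, -1.22]]
```

```bash
python3 - <<'E'
from fk2 import *
for z in(.10,.14,.2,.26):
    for x in(.48,.51,.54,.57,.60,.63):
        best=None;q=np.array([.3,.65,-.05,2.2,3.4,.5,1.5])
        for t in np.arange(.45,.9,.05):
            q2,e=ik(np.array([x,-.168,z]),toolR(t),q)
            if e<.006: best=(round(t,2),q2.round(2).tolist()); q=q2
        print(x,z,best)
E
```

```text
0.48 0.1 (np.float64(0.6), [0.52, 0.54, -0.25, 2.43, 3.27, 0.39, 1.75])
0.51 0.1 (np.float64(0.75), [0.98, 0.75, -0.83, 2.43, 2.77, 0.61, 2.43])
0.54 0.1 (np.float64(0.85), [0.62, 0.7, -0.38, 2.43, 3.21, 0.76, 1.89])
0.57 0.1 (np.float64(0.85), [0.04, 0.74, 0.32, 2.39, 3.57, 0.89, 1.29])
0.6 0.1 (np.float64(0.85), [-0.07, 0.78, 0.45, 2.33, 3.63, 0.88, 1.15])
0.63 0.1 (np.float64(0.85), [-0.0, 0.76, 0.33, 2.26, 3.58, 0.78, 1.21])
0.48 0.14 (np.float64(0.65), [0.85, 0.49, -0.63, 2.43, 2.89, 0.34, 2.17])
0.51 0.14 (np.float64(0.75), [0.78, 0.54, -0.57, 2.43, 3.06, 0.48, 2.02])
0.54 0.14 (np.float64(0.85), [0.57, 0.58, -0.32, 2.43, 3.28, 0.66, 1.77])
0.57 0.14 (np.float64(0.85), [0.02, 0.63, 0.35, 2.39, 3.63, 0.79, 1.24])
0.6 0.14 (np.float64(0.85), [-0.08, 0.67, 0.46, 2.33, 3.69, 0.78, 1.11])
0.63 0.14 (np.float64(0.85), [0.0, 0.66, 0.32, 2.26, 3.63, 0.68, 1.18])
0.48 0.2 (np.float64(0.7), [0.68, 0.31, -0.39, 2.43, 3.48, 0.26, 1.53])
0.51 0.2 (np.float64(0.8), [0.75, 0.38, -0.49, 2.43, 3.28, 0.4, 1.74])
0.54 0.2 (np.float64(0.85), [0.09, 0.43, 0.28, 2.43, 3.69, 0.62, 1.23])
0.57 0.2 (np.float64(0.85), [0.1, 0.44, 0.23, 2.37, 3.67, 0.57, 1.22])
0.6 0.2 (np.float64(0.85), [-0.01, 0.49, 0.35, 2.31, 3.74, 0.57, 1.1])
0.63 0.2 (np.float64(0.85), [-0.09, 0.53, 0.44, 2.24, 3.81, 0.57, 1.0])
0.48 0.26 (np.float64(0.8), [0.87, 0.19, -0.55, 2.43, 3.71, 0.25, 1.29])
0.51 0.26 (np.float64(0.85), [0.34, 0.21, 0.01, 2.43, 3.78, 0.4, 1.18])
0.54 0.26 (np.float64(0.85), [0.12, 0.26, 0.22, 2.38, 3.85, 0.42, 1.07])
0.57 0.26 (np.float64(0.85), [0.24, 0.29, 0.05, 2.31, 3.77, 0.36, 1.14])
0.6 0.26 (np.float64(0.85), [0.12, 0.33, 0.18, 2.26, 3.84, 0.36, 1.03])
0.63 0.26 (np.float64(0.85), [0.03, 0.37, 0.27, 2.2, 3.92, 0.36, 0.92])
```

```bash
cat > tr.py <<'E'
from fk2 import *
from workcell import bot
def rows(qs,N):
    qs=np.array(qs); out=[]; X0,R0=fk(qs[0],P)
    for k in range(1,N+1):
        X,R=fk(qs[0]+(qs[1]-qs[0])*k/N,P)
        t=np.clip(R0.inv().apply(X-X0)/.025,-1,1).round(2); r=np.clip((R0.inv()*R).as_rotvec()/.15,-1,1).round(2)
        out.append([t.tolist(),r.tolist(),1])
        X0=X0+R0.apply(t*.025); R0=R0*Ro.from_rotvec(r*.15)
    return out,X0,R0
def clear(qs,N=30):
    # bottle base/cap ends world track; tool->bottle axis dir at upright: axis=up at t=.875
    for k in range(0,N+1,3):
        X,R=fk(np.array(qs[0])+(np.array(qs[1])-qs[0])*k/N,P)
        ax=R.apply([np.sin(.875),0,-np.cos(.875)])  # up in tool frame
        print(k,"tcp",X.round(3),"tz",R.as_matrix()[:,2].round(2),"base",(X-.073*ax).round(3),"cap",(X+.092*ax).round(3))
E
python3 - <<'E'
from tr import *
q=bot.observe()["qpos"]; print(np.round(q,3), fk(q,P)[0])
q1=np.array([.25,.25,.0,2.25,3.4,.42,1.5])
clear([q,q1])
r,X,R=rows([q,q1],46); print(np.abs([a[1] for a in r]).max(0),np.abs([a[0] for a in r]).max(0))
print(r[:12])
E
```

```text
[ 0.088  0.181  0.203  2.224 -0.332  0.35  -1.03 ] [ 0.47701089 -0.16840285  0.24524905]
0 tcp [ 0.477 -0.168  0.245] tz [ 0.4  -0.04 -0.92] base [ 0.444 -0.169  0.18 ] cap [ 0.518 -0.168  0.328]
3 tcp [ 0.458 -0.202  0.237] tz [ 0.34 -0.15 -0.93] base [ 0.428 -0.239  0.182] cap [ 0.496 -0.155  0.307]
6 tcp [ 0.45  -0.24   0.239] tz [ 0.31 -0.27 -0.91] base [ 0.44  -0.302  0.203] cap [ 0.463 -0.161  0.285]
9 tcp [ 0.455 -0.275  0.25 ] tz [ 0.32 -0.38 -0.87] base [ 0.474 -0.344  0.234] cap [ 0.43  -0.189  0.271]
12 tcp [ 0.471 -0.304  0.268] tz [ 0.37 -0.48 -0.8 ] base [ 0.52  -0.358  0.265] cap [ 0.41  -0.235  0.273]
15 tcp [ 0.498 -0.32   0.29 ] tz [ 0.46 -0.53 -0.71] base [ 0.566 -0.347  0.288] cap [ 0.412 -0.287  0.293]
18 tcp [ 0.531 -0.321  0.312] tz [ 0.56 -0.54 -0.63] base [ 0.602 -0.318  0.299] cap [ 0.44  -0.326  0.33 ]
21 tcp [ 0.565 -0.306  0.331] tz [ 0.67 -0.49 -0.56] base [ 0.625 -0.282  0.298] cap [ 0.489 -0.337  0.373]
24 tcp [ 0.595 -0.276  0.344] tz [ 0.76 -0.4  -0.51] base [ 0.636 -0.248  0.29 ] cap [ 0.544 -0.313  0.411]
27 tcp [ 0.617 -0.235  0.347] tz [ 0.83 -0.27 -0.48] base [ 0.639 -0.219  0.279] cap [ 0.59  -0.255  0.433]
30 tcp [ 0.626 -0.186  0.341] tz [ 0.86 -0.11 -0.49] base [ 0.639 -0.194  0.269] cap [ 0.611 -0.177  0.431]
[0.23 0.19 0.88] [0.34 0.43 0.03]
[[[-0.22, 0.27, 0.03], [-0.14, -0.12, -0.88], 1], [[-0.23, 0.27, 0.02], [-0.14, -0.13, -0.87], 1], [[-0.24, 0.24, 0.03], [-0.13, -0.14, -0.88], 1], [[-0.25, 0.24, 0.03], [-0.12, -0.14, -0.88], 1], [[-0.26, 0.21, 0.02], [-0.11, -0.15, -0.88], 1], [[-0.27, 0.21, 0.03], [-0.1, -0.15, -0.87], 1], [[-0.28, 0.18, 0.02], [-0.1, -0.16, -0.88], 1], [[-0.28, 0.18, 0.03], [-0.09, -0.16, -0.88], 1], [[-0.29, 0.16, 0.02], [-0.08, -0.16, -0.88], 1], [[-0.3, 0.14, 0.03], [-0.07, -0.17, -0.87], 1], [[-0.3, 0.13, 0.02], [-0.06, -0.18, -0.88], 1], [[-0.31, 0.12, 0.02], [-0.06, -0.17, -0.88], 1]]
```

```bash
python3 - <<'E'
from tr import *
q=np.array(bot.observe()["qpos"])
for e in([.25,.05,0,2.38,3.4,.42,1.5],[.25,-.05,0,2.38,3.4,.35,1.5],[-.1,.0,0,2.38,3.4,.35,1.5]):
    mx=[];pts=[]
    for k in range(47):
        X,R,E,W=fk(q+(np.array(e)-q)*k/46,P,True); ax=R.apply([np.sin(.875),0,-np.cos(.875)])
        pts.append(np.r_[X,X-.073*ax,X+.092*ax])
    pts=np.array(pts); print(e,"max x tcp/base/cap",pts[:,[0,3,6]].max(0).round(3),"min z",pts[:,[2,5,8]].min(0).round(3),"y",pts[:,1].min().round(3),"end",pts[-1].round(3),"tz",R.as_matrix()[:,2].round(2))
E
```

```text
[0.25, 0.05, 0, 2.38, 3.4, 0.42, 1.5] max x tcp/base/cap [0.558 0.583 0.535] min z [0.241 0.179 0.283] y -0.313 end [ 0.557 -0.169  0.394  0.574 -0.177  0.324  0.535 -0.157  0.483] tz [ 0.89 -0.12 -0.43]
[0.25, -0.05, 0, 2.38, 3.4, 0.35, 1.5] max x tcp/base/cap [0.54  0.576 0.518] min z [0.245 0.18  0.297] y -0.303 end [ 0.538 -0.169  0.432  0.557 -0.18   0.362  0.514 -0.156  0.52 ] tz [ 0.9  -0.14 -0.4 ]
[-0.1, 0.0, 0, 2.38, 3.4, 0.35, 1.5] max x tcp/base/cap [0.584 0.622 0.559] min z [0.244 0.18  0.291] y -0.225 end [0.569 0.026 0.404 0.586 0.022 0.333 0.546 0.031 0.493] tz [ 0.88  0.18 -0.45]
```

```bash
python3 - <<'E'
from tr import *
q=np.array(bot.observe()["qpos"])
for tgt,t in(([.50,-.168,.25],.8),([.505,-.168,.22],.78),([.505,-.168,.26],.8)):
    e,err=ik(np.array(tgt),toolR(t),np.array([.34,.21,.01,2.42,3.6,.4,1.4])); 
    pts=[]
    for k in range(47):
        X,R,E,W=fk(q+(np.array(e)-q)*k/46,P,True); ax=R.apply([np.sin(.875),0,-np.cos(.875)])
        pts.append(np.r_[X,X-.073*ax,X+.092*ax])
    pts=np.array(pts); print(e.round(2),err,"max x",pts[:,[0,3,6]].max(0).round(3),"min z",pts[:,[2,5,8]].min(0).round(3),"y",pts[:,1].min().round(3),"end",pts[-1].round(3))
    r,X,R=rows([q,e],46); print(np.abs([a[1] for a in r]).max(0),np.abs([a[0] for a in r]).max(0))
print(r[:16])
E
```

```text
[ 0.43  0.21 -0.1   2.42  3.8   0.33  1.17] 1.9580024634047397e-06 max x [0.518 0.561 0.518] min z [0.232 0.176 0.258] y -0.318 end [ 0.5   -0.168  0.25   0.495 -0.168  0.177  0.507 -0.168  0.342]
[0.18 0.18 0.89] [0.36 0.33 0.04]
[ 0.39  0.29 -0.06  2.43  3.69  0.38  1.29] 8.256969307400141e-07 max x [0.518 0.553 0.518] min z [0.22  0.147 0.244] y -0.322 end [ 0.505 -0.168  0.22   0.498 -0.168  0.147  0.514 -0.168  0.312]
[0.22 0.18 0.89] [0.38 0.39 0.07]
[ 0.45  0.2  -0.12  2.4   3.86  0.3   1.1 ] 2.666581687562297e-06 max x [0.524 0.571 0.518] min z [0.235 0.177 0.264] y -0.314 end [ 0.505 -0.168  0.26   0.5   -0.168  0.187  0.512 -0.168  0.352]
[0.17 0.17 0.89] [0.35 0.34 0.03]
[[[-0.3, 0.34, 0.02], [-0.17, -0.13, -0.87], 1], [[-0.31, 0.31, 0.02], [-0.16, -0.14, -0.87], 1], [[-0.32, 0.29, 0.03], [-0.14, -0.14, -0.87], 1], [[-0.32, 0.26, 0.02], [-0.14, -0.15, -0.87], 1], [[-0.33, 0.23, 0.02], [-0.14, -0.15, -0.87], 1], [[-0.33, 0.21, 0.03], [-0.12, -0.15, -0.88], 1], [[-0.34, 0.18, 0.03], [-0.11, -0.16, -0.87], 1], [[-0.32, 0.16, 0.02], [-0.1, -0.16, -0.88], 1], [[-0.33, 0.14, 0.03], [-0.1, -0.16, -0.87], 1], [[-0.32, 0.12, 0.02], [-0.09, -0.16, -0.88], 1], [[-0.31, 0.1, 0.02], [-0.08, -0.16, -0.88], 1], [[-0.3, 0.09, 0.03], [-0.08, -0.17, -0.88], 1], [[-0.29, 0.07, 0.02], [-0.06, -0.16, -0.88], 1], [[-0.29, 0.07, 0.02], [-0.06, -0.16, -0.88], 1], [[-0.27, 0.05, 0.02], [-0.06, -0.17, -0.88], 1], [[-0.26, 0.04, 0.02], [-0.05, -0.16, -0.89], 1]]
```

```bash
cat >> tr.py <<'E'
eB=np.array([.39,.29,-.06,2.43,3.69,.38,1.29])
E
python3 - <<'E'
from tr import *
q=np.array(bot.observe()["qpos"]); M=(q+eB)/2; M[1]-=.07; np.save("M.npy",M); print(M.round(2))
b=[]
for a,c in((q,M),(M,eB)):
    for k in range(24):
        X,R=fk(a+(c-a)*k/23,P); ax=R.apply([np.sin(.875),0,-np.cos(.875)]); b.append(np.r_[X-.073*ax,X+.092*ax])
b=np.array(b); i=b[:,0].argmax(); print(i,b[i].round(3))
r,X,R=rows([q,M],23); print(r[:12]); print(fk(q+(M-q)*12/23,P)[0])
E
```

```text
[0.24 0.17 0.07 2.33 1.68 0.37 0.13]
33 [ 0.555 -0.273  0.245  0.426 -0.334  0.327]
[[[-0.32, 0.31, 0.01], [-0.16, -0.14, -0.87], 1], [[-0.33, 0.29, 0.01], [-0.14, -0.14, -0.87], 1], [[-0.34, 0.26, 0.01], [-0.14, -0.15, -0.88], 1], [[-0.35, 0.24, 0.01], [-0.13, -0.15, -0.87], 1], [[-0.35, 0.2, 0.01], [-0.12, -0.16, -0.88], 1], [[-0.36, 0.18, 0.01], [-0.11, -0.16, -0.87], 1], [[-0.36, 0.16, 0.02], [-0.1, -0.17, -0.88], 1], [[-0.36, 0.13, 0.01], [-0.1, -0.17, -0.87], 1], [[-0.35, 0.1, 0.01], [-0.08, -0.17, -0.88], 1], [[-0.35, 0.09, 0.02], [-0.08, -0.17, -0.88], 1], [[-0.34, 0.07, 0.01], [-0.06, -0.18, -0.88], 1], [[-0.33, 0.05, 0.01], [-0.06, -0.18, -0.88], 1]]
[ 0.42520115 -0.26985705  0.24214097]
```

Call:
play_rows --plan '[[[-0.32, 0.31, 0.01], [-0.16, -0.14, -0.87], 1], [[-0.33, 0.29, 0.01], [-0.14, -0.14, -0.87], 1], [[-0.34, 0.26, 0.01], [-0.14, -0.15, -0.87], 1], [[-0.35, 0.24, 0.01], [-0.13, -0.15, -0.87], 1], [[-0.35, 0.2, 0.01], [-0.12, -0.16, -0.87], 1], [[-0.36, 0.18, 0.01], [-0.11, -0.16, -0.87], 1], [[-0.36, 0.16, 0.01], [-0.1, -0.17, -0.87], 1], [[-0.36, 0.13, 0.01], [-0.1, -0.17, -0.87], 1], [[-0.35, 0.1, 0.01], [-0.08, -0.17, -0.88], 1]]'

```text
clock: 14.68
position: [0.43, -0.2431, 0.2362]
tool_rot: [2.735, 0.114, 1.082]
force: [0.6, -0.5, -2.4]
grip_width: 0.0567
finger_force: 64.9
```

```bash
python3 - <<'E'
from tr import *
s=bot.observe();q=np.array(s["qpos"]);print(q.round(3),s["finger_force"],s["grip_width"]);M=np.load("M.npy")
r,X,R=rows([q,M],14);print(r)
E
```

```text
[ 0.026  0.177  0.282  2.271  0.397  0.344 -0.521] 64.8833286948502 0.056702989427756735
[[[-0.35, 0.06, 0.02], [-0.06, -0.17, -0.88], 1], [[-0.35, 0.05, 0.02], [-0.06, -0.18, -0.88], 1], [[-0.34, 0.03, 0.01], [-0.04, -0.17, -0.88], 1], [[-0.33, 0.02, 0.02], [-0.05, -0.18, -0.88], 1], [[-0.32, 0.01, 0.01], [-0.04, -0.18, -0.88], 1], [[-0.31, -0.0, 0.01], [-0.03, -0.18, -0.88], 1], [[-0.3, -0.01, 0.01], [-0.02, -0.18, -0.88], 1], [[-0.29, -0.01, 0.01], [-0.03, -0.18, -0.88], 1], [[-0.29, -0.02, 0.0], [-0.01, -0.18, -0.88], 1], [[-0.29, -0.02, 0.0], [-0.01, -0.19, -0.87], 1], [[-0.28, -0.02, 0.0], [-0.0, -0.19, -0.88], 1], [[-0.28, -0.03, -0.0], [0.0, -0.18, -0.88], 1], [[-0.28, -0.03, -0.01], [0.01, -0.2, -0.88], 1], [[-0.28, -0.03, -0.01], [0.02, -0.19, -0.87], 1]]
```

Call:
play_rows --plan '[[[-0.35, 0.06, 0.02], [-0.06, -0.17, -0.88], 1], [[-0.35, 0.05, 0.02], [-0.06, -0.18, -0.88], 1], [[-0.34, 0.03, 0.01], [-0.04, -0.17, -0.88], 1], [[-0.33, 0.02, 0.02], [-0.05, -0.18, -0.88], 1], [[-0.32, 0.01, 0.01], [-0.04, -0.18, -0.88], 1], [[-0.31, 0, 0.01], [-0.03, -0.18, -0.88], 1], [[-0.3, -0.01, 0.01], [-0.02, -0.18, -0.88], 1], [[-0.29, -0.01, 0.01], [-0.03, -0.18, -0.88], 1], [[-0.29, -0.02, 0], [-0.01, -0.18, -0.88], 1], [[-0.29, -0.02, 0], [-0.01, -0.19, -0.87], 1], [[-0.28, -0.02, 0], [0, -0.19, -0.88], 1], [[-0.28, -0.03, 0], [0, -0.18, -0.88], 1], [[-0.28, -0.03, -0.01], [0.01, -0.2, -0.88], 1], [[-0.28, -0.03, -0.01], [0.02, -0.19, -0.87], 1]]'

```text
clock: 16.42
position: [0.4528, -0.3236, 0.2835]
tool_rot: [-2.599, 0.583, 3.116]
force: [0.6, 0.0, -2.8]
grip_width: 0.0569
finger_force: 64.9
```

```bash
python3 - <<'E'
from tr import *
s=bot.observe();q=np.array(s["qpos"]);print(q.round(3),s["finger_force"],s["grip_width"])
r,X,R=rows([q,eB],24);print(r)
clear([q,eB],24)
E
```

```text
[-0.029  0.173  0.374  2.341  1.732  0.309  0.067] 64.93936814367771 0.05694267364604899
[[[-0.12, 0.04, 0.07], [0.01, -0.11, -0.87], 1], [[-0.13, 0.04, 0.07], [0.01, -0.11, -0.88], 1], [[-0.15, 0.06, 0.07], [0.01, -0.12, -0.87], 1], [[-0.16, 0.06, 0.06], [0.01, -0.12, -0.87], 1], [[-0.17, 0.06, 0.06], [0.02, -0.13, -0.86], 1], [[-0.2, 0.07, 0.06], [0.01, -0.14, -0.87], 1], [[-0.22, 0.06, 0.06], [0.03, -0.14, -0.86], 1], [[-0.23, 0.06, 0.06], [0.03, -0.14, -0.86], 1], [[-0.26, 0.04, 0.05], [0.04, -0.15, -0.85], 1], [[-0.28, 0.03, 0.05], [0.05, -0.16, -0.86], 1], [[-0.3, 0.02, 0.05], [0.05, -0.16, -0.85], 1], [[-0.32, -0.0, 0.04], [0.07, -0.16, -0.84], 1], [[-0.33, -0.03, 0.04], [0.08, -0.16, -0.85], 1], [[-0.35, -0.06, 0.04], [0.1, -0.17, -0.84], 1], [[-0.36, -0.08, 0.04], [0.11, -0.16, -0.84], 1], [[-0.37, -0.11, 0.03], [0.12, -0.17, -0.83], 1], [[-0.38, -0.15, 0.04], [0.14, -0.16, -0.83], 1], [[-0.37, -0.19, 0.03], [0.15, -0.15, -0.83], 1], [[-0.37, -0.22, 0.02], [0.17, -0.15, -0.82], 1], [[-0.37, -0.26, 0.03], [0.18, -0.14, -0.82], 1], [[-0.36, -0.29, 0.03], [0.19, -0.13, -0.82], 
[... 416 characters left out ...]
ase [ 0.545 -0.303  0.258] cap [ 0.391 -0.33   0.309]
9 tcp [ 0.49  -0.302  0.276] tz [ 0.6  -0.46 -0.66] base [ 0.548 -0.277  0.24 ] cap [ 0.417 -0.334  0.321]
12 tcp [ 0.501 -0.284  0.269] tz [ 0.65 -0.4  -0.65] base [ 0.545 -0.251  0.22 ] cap [ 0.446 -0.325  0.33 ]
15 tcp [ 0.509 -0.26   0.259] tz [ 0.68 -0.32 -0.66] base [ 0.536 -0.227  0.2  ] cap [ 0.476 -0.302  0.334]
18 tcp [ 0.513 -0.233  0.247] tz [ 0.71 -0.23 -0.67] base [ 0.524 -0.206  0.18 ] cap [ 0.499 -0.266  0.332]
21 tcp [ 0.512 -0.202  0.234] tz [ 0.71 -0.13 -0.69] base [ 0.511 -0.187  0.162] cap [ 0.513 -0.22   0.324]
24 tcp [ 0.504 -0.17   0.219] tz [ 0.7  -0.02 -0.71] base [ 0.497 -0.17   0.146] cap [ 0.513 -0.169  0.311]
```

Call:
play_rows --plan '[[[-0.12, 0.04, 0.07], [0.01, -0.11, -0.87], 1], [[-0.13, 0.04, 0.07], [0.01, -0.11, -0.88], 1], [[-0.15, 0.06, 0.07], [0.01, -0.12, -0.87], 1], [[-0.16, 0.06, 0.06], [0.01, -0.12, -0.87], 1], [[-0.17, 0.06, 0.06], [0.02, -0.13, -0.86], 1], [[-0.2, 0.07, 0.06], [0.01, -0.14, -0.87], 1], [[-0.22, 0.06, 0.06], [0.03, -0.14, -0.86], 1], [[-0.23, 0.06, 0.06], [0.03, -0.14, -0.86], 1], [[-0.26, 0.04, 0.05], [0.04, -0.15, -0.85], 1], [[-0.28, 0.03, 0.05], [0.05, -0.16, -0.86], 1], [[-0.3, 0.02, 0.05], [0.05, -0.16, -0.85], 1], [[-0.32, 0, 0.04], [0.07, -0.16, -0.84], 1]]'

```text
clock: 17.92
position: [0.5015, -0.2841, 0.2688]
tool_rot: [-2.332, -0.328, -1.823]
force: [1.1, -0.4, -2.2]
grip_width: 0.0569
finger_force: 64.9
```

```bash
python3 - <<'E'
from tr import *
s=bot.observe();q=np.array(s["qpos"]);print(q.round(3),s["finger_force"],s["grip_width"])
e,err=ik(np.array([.51,-.168,.21]),toolR(.78),q+(eB-q)*.9); print(e.round(2),err)
r,X,R=rows([q,e],13);print(r)
clear([q,e],13)
E
```

```text
[0.105 0.235 0.246 2.39  2.781 0.34  0.603] 64.92781765758991 0.056926693506597584
[ 0.35  0.32 -0.03  2.43  3.66  0.41  1.31] 1.4968163887955172e-07
[[[-0.31, 0.0, 0.07], [0.06, -0.15, -0.78], 1], [[-0.33, -0.02, 0.07], [0.07, -0.14, -0.79], 1], [[-0.35, -0.06, 0.07], [0.09, -0.15, -0.77], 1], [[-0.35, -0.08, 0.06], [0.1, -0.15, -0.78], 1], [[-0.36, -0.12, 0.07], [0.12, -0.15, -0.76], 1], [[-0.35, -0.16, 0.06], [0.13, -0.14, -0.77], 1], [[-0.36, -0.19, 0.06], [0.15, -0.14, -0.76], 1], [[-0.35, -0.23, 0.06], [0.16, -0.13, -0.75], 1], [[-0.34, -0.27, 0.05], [0.18, -0.12, -0.76], 1], [[-0.32, -0.3, 0.06], [0.19, -0.11, -0.74], 1], [[-0.31, -0.34, 0.05], [0.21, -0.1, -0.75], 1], [[-0.28, -0.37, 0.05], [0.21, -0.08, -0.74], 1], [[-0.26, -0.4, 0.04], [0.23, -0.07, -0.74], 1]]
0 tcp [ 0.501 -0.284  0.268] tz [ 0.65 -0.4  -0.65] base [ 0.544 -0.251  0.22 ] cap [ 0.446 -0.325  0.33 ]
3 tcp [ 0.509 -0.263  0.257] tz [ 0.68 -0.33 -0.66] base [ 0.537 -0.23   0.198] cap [ 0.474 -0.304  0.331]
6 tcp [ 0.514 -0.238  0.243] tz [ 0.7  -0.25 -0.67] base [ 0.527 -0.21   0.177] cap [ 0.498 -0.273  0.327]
9 tcp [ 0.516 -0.21   0.229] tz [ 0.71 -0.16 -0.69] base [ 0.517 -0.192  0.158] cap [ 0.514 -0.232  0.319]
12 tcp [ 0.512 -0.179  0.215] tz [ 0.71 -0.06 -0.7 ] base [ 0.506 -0.174  0.142] cap [ 0.52  -0.185  0.306]
```

Call:
play_rows --plan '[[[-0.31, 0, 0.07], [0.06, -0.15, -0.78], 1], [[-0.33, -0.02, 0.07], [0.07, -0.14, -0.79], 1], [[-0.35, -0.06, 0.07], [0.09, -0.15, -0.77], 1], [[-0.35, -0.08, 0.06], [0.1, -0.15, -0.78], 1], [[-0.36, -0.12, 0.07], [0.12, -0.15, -0.76], 1], [[-0.35, -0.16, 0.06], [0.13, -0.14, -0.77], 1], [[-0.36, -0.19, 0.06], [0.15, -0.14, -0.76], 1], [[-0.35, -0.23, 0.06], [0.16, -0.13, -0.75], 1], [[-0.34, -0.27, 0.05], [0.18, -0.12, -0.76], 1], [[-0.32, -0.3, 0.06], [0.19, -0.11, -0.74], 1], [[-0.31, -0.34, 0.05], [0.21, -0.1, -0.75], 1], [[-0.28, -0.37, 0.05], [0.21, -0.08, -0.74], 1], [[-0.26, -0.4, 0.04], [0.23, -0.07, -0.74], 1], [[0, 0, 0], [0, 0, 0], 1]]'

```text
clock: 19.68
position: [0.5106, -0.1688, 0.2107]
tool_rot: [-3.137, -0.779, -0.039]
force: [0.9, 0.0, -3.9]
grip_width: 0.057
finger_force: 64.9
```

```bash
python3 - <<'E'
from h import *
import fk2
s=bot.observe(); print(np.round(s["qpos"],3))
print("turn .78",turn(.78),"turn .875",turn(.875),rel([.54,-.167,.12])[0])
for n in("side","top"):
    f=grab_frame(n); P,u,v=pts(f); np.save(f"st_{n}.npy",f,allow_pickle=True)
    if n=="side": cv2.imwrite("pics/s2.png",cv2.resize(f["pixels"][130:300,140:360,::-1],(776,600)))
E
```

```text
[0.318 0.321 0.015 2.431 3.683 0.421 1.278]
turn .78 [ 0.01  0.01 -0.04] turn .875 [ 0.01  0.64 -0.04] [-1.71 -0.1   3.4 ]
```

View pics/s2.png

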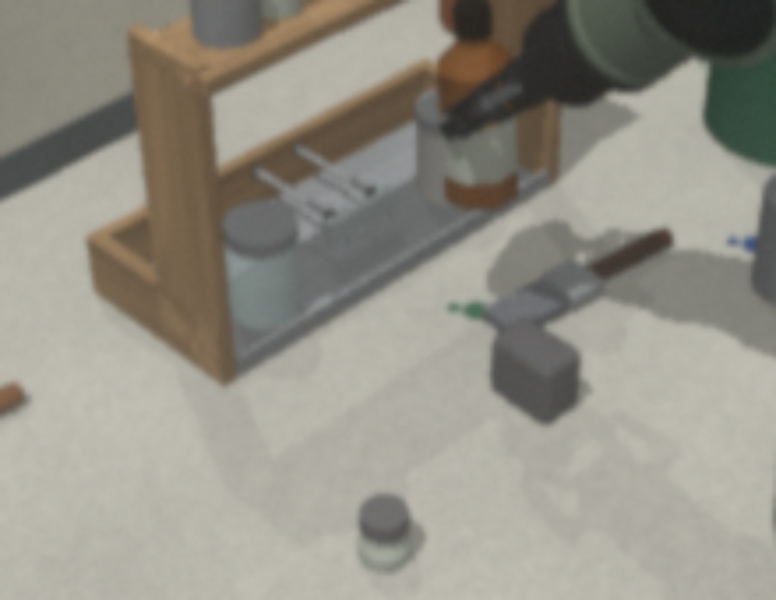

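Call:
play_rows --plan '[[[-0.2, 0, 0.7], [0, 0, -0.04], 1], [[-0.2, 0, 0.7], [0, 0, 0], 1], [[-0.2, -0.02, 0.7], [0, 0.15, 0], 1], [[-0.2, -0.02, 0.7], [0, 0.25, 0], 1], [[-0.2, 0, 0.7], [0, 0.25, 0], 1], [[0, 0, 0], [0, 0, 0], 1], [[0, 0, 0], [0, 0, 0], 1]]'

```text
clock: 20.65
position: [0.5558, -0.1694, 0.1319]
tool_rot: [3.139, -0.876, -0.03]
force: [-1.0, -0.2, -1.6]
grip_width: 0.0569
finger_force: 64.8
```

```bash
cat > bf.py <<'E'
from h import *
from scipy.optimize import least_squares
def prof(s): return np.interp(s,[0,.115,.133,.14,.1401,.165],[.0302,.0302,.0125,.0125,.0145,.0145])
def fit(names=("side","top")):
    s=bot.observe(); R=Ro.from_euler("xyz",s["tool_rot"]); X=s["position"]
    up=R.apply([np.sin(.875),0,-np.cos(.875)]); b0=X-.073*up
    for n in names:
        f=grab_frame(n); P,u,v=pts(f); c=f["pixels"][v,u].astype(int)
        r=P-b0; sx=r@up; rad=np.linalg.norm(r-np.outer(sx,up),axis=1)
        amber=(c[:,0]-c[:,2]>35)
        k=(rad<.04)&(((sx>-.01)&(sx<.045)&amber)|((sx>.09)&(sx<.135)&amber)); Q=P[k]
        def res(p):
            a=np.array([p[2],p[3],1]);a/=np.linalg.norm(a);r=Q-np.array([p[0],p[1],b0[2]+p[4]]);t=r@a
            return np.linalg.norm(r-np.outer(t,a),axis=1)-prof(np.clip(t,0,.165))
        o=least_squares(res,[b0[0],b0[1],0,0,0],loss="soft_l1",f_scale=.003)
        print(n,k.sum(),"base",o.x[:2].round(4),"tilt deg",np.degrees(o.x[2:4]).round(1),"z",(b0[2]+o.x[4]).round(4),"pred",b0.round(4),up.round(3),"minz",np.percentile(Q[:,2],2).round(4) if len(Q) else None,np.median(abs(o.fun)))
E
python3 - <<'E'
from bf import *
s=bot.observe(); print(np.round(s["qpos"],3)); print(turn(.875)); fit()
E
```

```text
[0.265 0.623 0.054 2.425 3.468 0.795 1.495]
[ 0.01 -0.    0.01]
side 281 base [ 0.5598 -0.167 ] tilt deg [ 0.1 -0.1] z 0.0577 pred [ 0.5558 -0.1696  0.0589] [-0.     0.002  1.   ] minz 0.0671 0.0017630215422733686
top 257 base [ 0.565  -0.1708] tilt deg [-3.5  0. ] z 0.0583 pred [ 0.5558 -0.1696  0.0589] [-0.     0.002  1.   ] minz 0.1574 0.0013568019487797643
```

Call:
play_rows --plan '[[[0.34, 0, 0.41], [0, 0, 0], 1], [[0.34, 0, 0.41], [0, 0, 0], 1], [[0.34, 0, 0.41], [0, 0, 0], 1], [[-0.22, 0, 0.18], [0, 0, 0], 1], [[-0.22, 0, 0.18], [0, 0, 0], 1], [[-0.22, 0, 0.18], [0, 0, 0], 1], [[-0.22, 0, 0.18], [0, 0, 0], 1], [[0, 0, 0], [0, 0, 0], 1], [[0, 0, 0], [0, 0, 0], 1]]'

```text
clock: 21.88
position: [0.5955, -0.1706, 0.1029]
tool_rot: [3.138, -0.876, -0.029]
force: [-0.6, -0.9, -2.6]
grip_width: 0.0569
finger_force: 64.9
```

```bash
python3 - <<'E'
from bf import *
s=bot.observe(); print(np.round(s["qpos"],3)); print(turn(.875),rel([.630,-.171,.1035])[0]); fit(("side",))
E
```

```text
[0.241 0.712 0.049 2.337 3.436 0.795 1.498]
[ 0.01 -0.01  0.01] [ 0.9  -0.03  1.04]
side 261 base [ 0.5982 -0.168 ] tilt deg [ 0.6 -0.1] z 0.0278 pred [ 0.5956 -0.1708  0.0299] [-0.001  0.002  1.   ] minz 0.0387 0.0019998111277299453
```

Call:
play_rows --plan '[[[0.1, 0, 0.12], [0, 0, 0], 1], [[0.1, 0, 0.12], [0, 0, 0], 1], [[0.1, 0, 0.12], [0, 0, 0], 1], [[0.1, 0, 0.12], [0, 0, 0], 1], [[0.1, 0, 0.12], [0, 0, 0], 1], [[0.1, 0, 0.11], [0, 0, 0], 1], [[0.1, 0, 0.11], [0, 0, 0], 1], [[0.1, 0, 0.11], [0, 0, 0], 1], [[0.1, 0, 0.11], [0, 0, 0], 1], [[0, 0, 0], [0, 0, 0], 1], [[0, 0, 0], [0, 0, 0], 1]]'

```text
clock: 23.3
position: [0.6297, -0.1716, 0.1034]
tool_rot: [3.138, -0.876, -0.029]
force: [-3.4, 0.5, -4.0]
grip_width: 0.0571
finger_force: 64.9
```

```bash
python3 - <<'E'
from bf import *
s=bot.observe(); print(np.round(s["qpos"],3)); print(turn(.875)); fit(("side",))
E
```

```text
[0.226 0.72  0.043 2.26  3.432 0.726 1.478]
[ 0.01 -0.    0.01]
side 258 base [ 0.631  -0.1705] tilt deg [1.7 0.8] z 0.0287 pred [ 0.6298 -0.1718  0.0304] [-0.001  0.002  1.   ] minz 0.0386 0.0017571201625083029
```

Call:
play_rows --plan '[[[0.06, 0, 0.07], [0, 0, 0], 1], [[0.04, 0, 0.05], [0, 0, 0], 1], [[-0.09, 0, 0.08], [0, 0, 0], 1], [[-0.09, 0, 0.08], [0, 0, 0], 1], [[-0.09, 0, 0.08], [0, 0, 0], 1], [[-0.09, 0, 0.08], [0, 0, 0], 1], [[-0.09, 0, 0.08], [0, 0, 0], 1], [[-0.09, 0, 0.08], [0, 0, 0], 1], [[0, 0, 0], [0, 0, 0], 1]]'

```text
clock: 24.48
position: [0.6342, -0.1718, 0.085]
tool_rot: [3.139, -0.875, -0.029]
force: [-4.5, 0.0, -3.7]
grip_width: 0.0569
finger_force: 65.3
```

```bash
python3 - <<'E'
from bf import *
s=bot.observe(); print(np.round(s["force"],1)); fit(("side",))
E
```

```text
[-4.5  0.  -3.7]
side 248 base [ 0.6372 -0.1695] tilt deg [ 0.4 -0.1] z 0.0106 pred [ 0.6342 -0.1719  0.012 ] [-0.     0.002  1.   ] minz 0.0211 0.0018359499835803178
```

Call:
play_rows --plan '[[[-0.04, 0, 0.03], [0, 0, 0], 1], [[-0.03, 0, 0.03], [0, 0, 0], 1], [[-0.03, 0, 0.03], [0, 0, 0], 1], [[-0.03, 0, 0.03], [0, 0, 0], 1], [[0, 0, 0], [0, 0, 0], 1]]'

```text
clock: 25.15
position: [0.6346, -0.1719, 0.0809]
tool_rot: [3.138, -0.876, -0.029]
force: [-3.4, -0.0, -1.4]
grip_width: 0.0568
finger_force: 65.3
```

Call:
play_rows --plan '[[[-0.03, 0, 0.03], [0, 0, 0], 1], [[-0.03, 0, 0.02], [0, 0, 0], 1], [[0, 0, 0], [0, 0, 0], 1]]'

```text
clock: 25.52
position: [0.6349, -0.1719, 0.08]
tool_rot: [3.138, -0.878, -0.028]
force: [-11.8, 2.0, 12.9]
grip_width: 0.0569
finger_force: 67.3
```

Call:
play_rows --plan '[[[0.02, 0, -0.02], [0, 0, 0], 1], [[-0.04, 0, -0.05], [0, 0, 0], 1], [[-0.04, 0, -0.04], [0, 0, 0], 1], [[-0.03, 0, -0.04], [0, 0, 0], 1], [[-0.03, 0, -0.04], [0, 0, 0], 1], [[0, 0, 0], [0, 0, 0], 1]]'

```text
clock: 26.28
position: [0.629, -0.1717, 0.0799]
tool_rot: [3.138, -0.876, -0.029]
force: [-4.2, 0.2, 3.6]
grip_width: 0.0569
finger_force: 65.6
```

```bash
python3 - <<'E'
from bf import *
s=bot.observe(); print(np.round(s["force"],1)); fit(("side",))
E
```

```text
[-4.2  0.2  3.6]
side 232 base [ 0.6325 -0.1697] tilt deg [0.2 0.1] z 0.0054 pred [ 0.6291 -0.1718  0.0069] [-0.001  0.002  1.   ] minz 0.015 0.0020583371591851325
```

Call:
play_rows --plan '[[[0, 0, 0], [0, 0, 0], -0.4], [[0, 0, 0], [0, 0, 0], -0.5], [[0, 0, 0], [0, 0, 0], -0.6], [[0, 0, 0], [0, 0, 0], -0.8], [[0, 0, 0], [0, 0, 0], -1], [[0, 0, 0], [0, 0, 0], -1], [[0, 0, 0], [0, 0, 0], -1]]'

```text
clock: 27.2
position: [0.6291, -0.1716, 0.0798]
tool_rot: [3.138, -0.876, -0.029]
force: [-0.2, 0.2, -0.0]
grip_width: 0.0855
finger_force: 0.0
```

```bash
python3 - <<'E'
from bf import *
s=bot.observe(); print(np.round(s["force"],1),s["grip_width"]); fit(("side",))
from fk2 import *
q=s["qpos"]
for d in(.05,.1,.15,.2):
    R=Ro.from_euler("xyz",s["tool_rot"]); q,e=ik(np.array(s["position"])-R.apply([0,0,d]),R,q); print(d,q.round(2),round(e,4))
E
```

```text
[-0.2  0.2 -0. ] 0.08548420076911392
side 223 base [ 0.6305 -0.1689] tilt deg [-0.1 -0.1] z 0.0056 pred [ 0.6292 -0.1718  0.0068] [-0.001  0.002  1.   ] minz 0.0164 0.0020661955637929653
0.05 [0.24 0.69 0.05 2.35 3.44 0.78 1.49] 0.0
0.1 [0.28 0.59 0.04 2.43 3.48 0.76 1.49] 0.0
0.15 [ 1.2   0.67 -1.08  2.43  2.7   0.54  2.52] 0.0253
0.2 [ 1.38  0.54 -1.17  2.43  2.68  0.32  2.52] 0.0687
```

Call:
play_rows --plan '[[[0, 0, -0.3], [0, 0, 0], -1], [[0, 0, -0.5], [0, 0, 0], -1], [[0, 0, -0.8], [0, 0, 0], -1], [[0, 0, -0.8], [0, 0, 0], -1], [[0, 0, -0.8], [0, 0, 0], -1], [[0, 0, -0.6], [0, 0, 0], -1], [[0, 0, 0], [0, 0, 0], -1], [[0, 0, 0], [0, 0, 0], -1]]'

```text
clock: 28.25
position: [0.5565, -0.1693, 0.1407]
tool_rot: [3.138, -0.877, -0.029]
force: [0.0, 0.0, 0.5]
grip_width: 0.0852
finger_force: 0.0
```

```bash
python3 - <<'E'
from h import *
s=bot.observe(); print(np.round(s["force"],1),np.round(s["qpos"],2))
f=grab_frame("side")
cv2.imwrite("pics/s3.png",cv2.resize(f["pixels"][110:260,150:350,::-1],(800,600)))
E
```

```text
[0.  0.  0.5] [0.27 0.6  0.04 2.42 3.47 0.77 1.49]
```

View pics/s3.png

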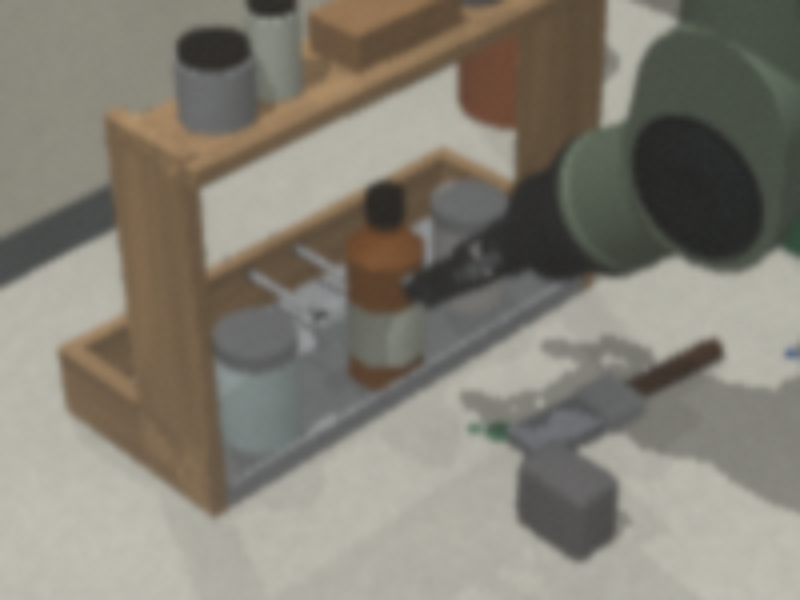

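The bottle (385,290) stands upright behind the lip. Both jars, the tape measure and the brush are in place, and the gripper is clear.

```bash
python3 -c "
from workcell import bot
print(bot.job_done())"
```

```text
the job is handed in; nothing more can be done
None
```

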